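Open the counterweighted hold-down and push the stave home

ROBOT

A 6-joint arm with a two-finger parallel gripper is mounted at the origin on the work surface. World frame = base frame: x ahead of the robot, y to its left, z up, the work surface at z = 0. Lengths are in mm, angles in rad, forces in N, time in s.
With the tool pointing down it reaches from about 275 to 750 mm from the base axis. Payload 10.2 kg.
Tool frame: the origin (TCP) lies at the very end of the fingers, on their centre line; the grasp point (between the pads) lies 19 mm behind it; y points along the fingers, x is the direction in which the jaws open and shut, and the axes are right-handed (so a half turn about y gives the same grasp; the last joint's range is limited). The gripper opens to 85 mm and grips with 20 to 120 N. Pads are 22 mm wide; open, the fingers measure 114 mm over their backs; the gripper's body (76 mm by 85 mm) begins 54 mm behind the grasp point. The pads swing forward as they close: fully open they stand 13 mm farther back than shut.
Start: joints at [-1.521, 0.313, 1.498, -0, 1.331, -0.223], TCP at [141.437, -505.595, 231.294] pointing down, gripper open.
Joint ranges: [-2.94, 2.94], [-0.97, 2.17], [0.19, 2.56], [-1.23, 4.37], [0.02, 3.11], [-2.88, 2.88]. Speed limits (rad/s): [2.39, 2.39, 3.01, 3.14, 3.14, 3.14].

INTERFACE

Orientations are given as a unit quaternion [w, x, y, z].
In Python, from rig import telemetry, imaging, ctrl gives the robot as it stands.
- The arm moves only by the shell command python3 -m handwheel 'ROWS' [FORCE]. ROWS is JSON, a list of rows, each an object with "delta_pos": the shift along the tool's x, y, z in cm, a list of three; "twist": the turn, a rotation vector about the tool's x, y, z in rad, a list of three; "jaw": the opening, from 0 (shut) to 1 (fully open). A call has exactly 10 rows; each row is the pose to reach, as a shift and turn from the pose commanded when the call began, along the tool's axes at that moment; what a row does not reach only later rows make up. A row lasts 1/12 s, in which the tool goes at most 41.7 mm and 7.16 degrees, less where a joint would pass 70% of its speed; a pose out of reach is approached as far as the arm can. A call with a gripper value outside its range is refused whole. The fingers move at their own pace and stop on an object; FORCE is the grip in N (left out, the last holds). Time passes only in rows, so rows that repeat a pose let the fingers close, or fill a call up. It gives the time, the measured TCP pose, the force and the opening at its end, in the units of the state.
- telemetry.sense(): the state, without advancing time (a new reading comes with each control period).
- imaging.capture(name): name is "scene" or "top"; returns a dict with "frame" (480x640x3 uint8, red, green, blue), "z_map" (480x640 float32, mm along the optical axis (not along the pixel's ray), 0 where there is no reading), "fx", "fy", "cx", "cy" (pixels), "rvec" (rotation vector, rad) and "tvec" (3), from world to camera coordinates, as OpenCV has them. Camera axes: x right, y down, z forward; pixel columns grow to the right and rows downward; lengths in mm; the calibration is good to about 2 mm. A picture is of the moment at which its call begins.
- ctrl.finish_job(): hands the job in, once; it reports no verdict.
The state is a dict: "time_s": time; "joints": joint angles; "dq": joint speeds; "tau": joint torques, N m; "eef_pos": TCP position; "ee_rot": TCP orientation; "force": force on the tool from outside, world axes, zero at the start; "wrist_torque": the same for the moment, N m; "grip_width": opening from 0.0 (shut) to 1.0 (fully open).
Only numpy, scipy, OpenCV 4.12 (cv2) and the standard library are available. Lean on these libraries where they do the work, as an engineer would, in place of code of your own. Each camera call takes 0.05 s, during which the arm holds its last target.

TASK

Lift the counterweighted hold-down of the stave jig by its crossbar past its balance point and ease it over, without letting it swing or bang, until its counterweight lies gently on the wooden wedge (never pressed on it with more than 40 N) and it rests open by itself; then let go of it. Then slide the bucket stave along the bed fully home against the end stop, press it there firmly with about 10 N (never more than 25 N) for about half a second, and back away. Leave the mallet, the tin and the hand plane where they are.

Things in the scene. Friction and masses are not known exactly. Their poses are not given: they have to be found in the camera images.
- jig: Fixed wooden jig. Origin: bench level, mid-width of the bed, under the hold-down's shut pad. y runs along the bed to the end stop, x across it to the hinge, z up. Bed 110 mm wide, top 30 mm above the bench, from y = -75 to +240 mm. Guide rails 10 mm high stand on the bed, inner faces at x = -31.5 and +31.5 mm. Position and yaw (to 0.3 rad) vary.
- hinge (a point): Hinge axis of the hold-down, 85 mm above the bench, 75 mm to the jig's +x from mid-bed, between two steel cheeks; axis parallel to the jig's y. The point's axes are the jig's. The arm is a steel bar 20 mm wide, 16 mm high; a rubber pad 30 mm square under it, 75 mm from the hinge, lies on the stave when shut.
- holddown (a joint): Angle of the hold-down, rad: 0 shut (level, pointing to the jig's -x), growing as it is lifted up and over towards +x. Below its balance point (0.5 to 0.9, varies) it falls shut, beyond it falls open until the counterweight lies on the wedge, at 1.36 to 1.76: where is found by feel. Let go more than about 0.03 before that it swings too fast (over 1.5 rad/s).
- crossbar: Round wooden bar across the hold-down's free end: 18 mm diameter, 150 mm long, parallel to the jig's y, 65 mm clear on each side of the arm, where it can be taken from above. Origin: its centre, 180 mm from the hinge axis, at hinge height when shut. Lifting takes 2 to 5 N here; past balance it pulls on towards open with up to 7 N. The bar spins freely.
- weight: Steel counterweight, a disc 64 mm in diameter and 44 mm thick on a short stalk, fixed to the hold-down. Origin: its centre, 76 mm from the hinge, above it when shut, behind it (jig +x) when open. Its mass varies about 1 kg. Left to itself it lies on the wedge with about 6 to 15 N; 1 N of push at the crossbar adds about 2.5 N. Not to be handled.
- stop: Fixed wooden end stop across the bed, its place along the bed varies. Origin: bench level under the middle of its striking face; the face looks to its -y, is 58 mm wide and reaches from the bed's top to 72 mm above the bench. Axes parallel to the jig's. It is rigid.
- stop_face (a point): Point on the stop's striking face, in the middle of its width, 39 mm above the bench (mid-thickness of the stave). Axes as the stop's.
- stave: Loose pine bucket stave, 300 mm long (its y), 60 mm wide (its x), 18 mm thick, about 0.18 kg, lying on the bed between the rails with y towards the stop. Origin: centre of its underside. Its tail overhangs the bed's open end. Sliding it takes 1 to 3 N once the hold-down is open.
- stave_tail (a point): Centre of the stave's tail end face (away from the stop), 39 mm above the bench; the place to push. The tail stays at least 10 mm outside the bed's open end.
- stave_head (a point): Centre of the stave's head end face (towards the stop). Home when it meets the stop's face.
- mallet: Bystander: loose wooden mallet lying on the bench, head 64 mm diameter and 100 mm long, handle reaching 205 mm towards its -x. Origin: bench level under the head's centre.
- tin: Bystander: upright tin, 72 mm diameter, 95 mm high. Origin: centre of its underside.
- plane: Bystander: small hand plane, 170 mm long (its y), 50 mm wide, about 75 mm high. Origin: centre of its underside.
- wedge: Loose wooden wedge, 80 mm long, 50 mm wide, up to 48 mm high, thick end away from the robot, lying on the jig's base plate (20 mm above the bench) behind the hinge. The open counterweight comes down onto its sloping top and is stopped there, rigidly. Its place varies by 54 mm along the jig's x, which changes the open angle. Origin: underside, 35 mm from the thin end. Not to be handled.

How it is judged (in metres and radians):
On the way, in this order (a step that is already met when the one before it is completed fails the run):
1. the hold-down rests open by itself, its counterweight on the wedge, let go (value of joint holddown above 1.3 rad and contact force between weight and wedge above 2 N and contact force between the fingers and crossbar below 0.05 N), for 0.2 s.
2. the stave is pressed against the end stop with at least 5 N (contact force between stave and stop above 5 N and value of joint holddown above 1.3 rad), for 0.3 s.
At the end, for the whole second after the job is handed in: The hold-down rests open (above 1.3 rad), still, its counterweight lying on the wedge (over 2 N); the stave lies flat between the rails (within 0.04 rad of level, 0.06 rad of the bed's direction), at rest, its head within 2 mm of the stop's face and within 6 mm of its middle (value of joint holddown above 1.3 rad and contact force between weight and wedge above 2 N and velocity of joint holddown below 0.05 rad/s and y of stave_head in the frame of stop_face between -0.002 and 0.002 m and horizontal distance between stave_head and stop_face below 0.006 m and angle between stave's own z axis and vertical below 0.04 rad and angle between the y axis of stave and the y axis of jig, either way round below 0.06 rad and linear speed of stave below 0.01 m/s); the robot touches nothing.
It fails at once if the hold-down swings faster than 1.5 rad/s (velocity of joint holddown above 1.5 rad/s or velocity of joint holddown below -1.5 rad/s).
It fails at once if the counterweight is pressed or banged on the wedge with more than 40 N (contact force between weight and wedge above 40 N).
It fails at once if the stave is pressed on the stop with more than 25 N (contact force between stave and stop above 25 N).
It fails at once if the mallet, the tin or the plane is moved by more than 15 mm (distance of any of mallet, tin, plane from where it was at the start of the episode above 0.015 m).
It also fails if it takes over 70 s, if anything falls off the work surface, if the arm or the gripper's body presses on something with over 40 N, if the wrist force passes 120 N, or if a joint passes its speed limit or range.

## Working session

There is one attempt and no reset: what is moved stays moved. The work goes in short steps, Python scripts to look and compute and a shell command to move; the robot and the scene stay as the last step left them, time stands still between calls to the robot, and variables do not carry over. Pictures are saved under pics/ and viewed, and the job is handed in when it is done.

```bash
ls; mkdir -p pics; python3 - <<'E'
from rig import telemetry, imaging
import cv2,numpy as np
print(telemetry.sense())
for n in("scene","top"):
    c=imaging.capture(n); cv2.imwrite(f"pics/{n}0.png",c["frame"][:,:,::-1]); np.savez(f"{n}0.npz",**c)
    print(n,c["fx"],c["fy"],c["cx"],c["cy"],c["rvec"],c["tvec"])
E
```

```text
pics
{'time_s': 0.0, 'joints': array([-1.52141718e+00,  3.13447519e-01,  1.49842215e+00,  2.78152696e-05,
        1.33101856e+00, -2.23376152e-01]), 'dq': array([ 0.00087931,  0.00172677, -0.00053975, -0.00158452, -0.00064613,
       -0.00181183]), 'tau': array([-1.10805955e-03, -4.12266934e+01, -2.59741741e+01, -2.34227236e-04,
        4.16783238e-03,  6.30332309e-06]), 'eef_pos': array([ 141.42186702, -505.32930926,  230.74197213]), 'ee_rot': array([ 0.56369055, -0.56297665,  0.42766883, -0.4270944 ]), 'force': array([-0.88724237,  1.32011045,  0.40432815]), 'wrist_torque': array([-0.00336492,  0.01015832,  0.00794991]), 'grip_width': 0.9987494104217702}
scene 589.0553177697034 589.0553177697034 315.74968907483276 253.1586088388878 [ 1.19837412  2.25067879 -0.9925076 ] [ 344.16213665 -169.63860272 1721.11647955]
top 519.525595955568 519.525595955568 319.62273669524666 240.24461978256727 [ 2.15975572 -2.18266401  0.11462422] [ -50.20965429  540.59443323 1499.91993456]
```

View pics/scene0.png

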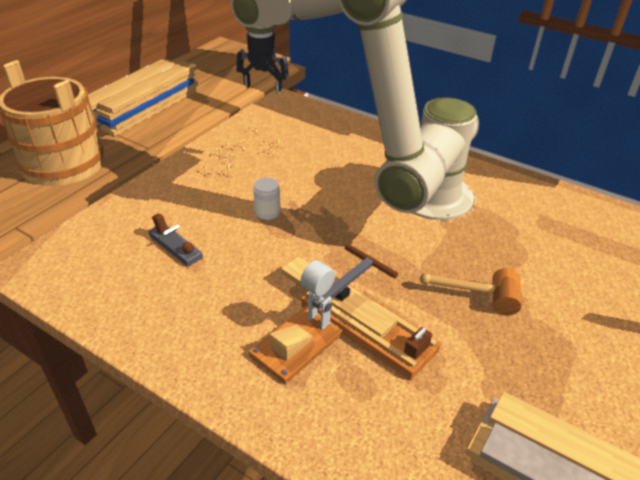

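View pics/top0.png

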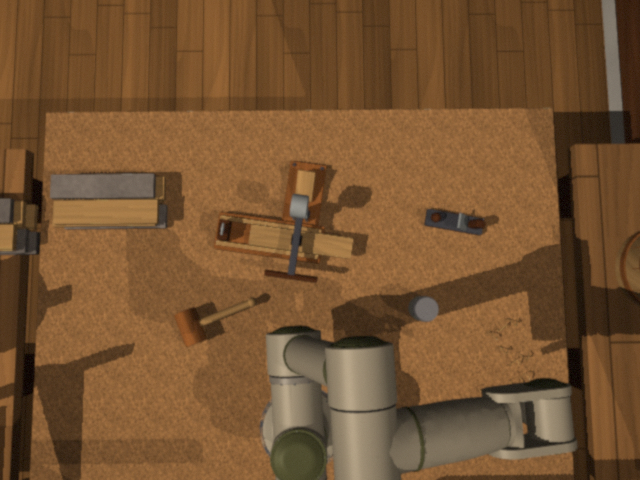

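The top view has the end stop at the left (about 224,230), the crossbar around (290,276), the stave tail around (352,245), the tin at (425,308), the mallet at (190,325) and the plane at (455,222). Next I'll measure these.

```bash
cat > h.py <<'E'
import numpy as np,cv2
class C:
    def __init__(s,f):
        d=dict(np.load(f)) if isinstance(f,str) else f
        s.d=d; s.R=cv2.Rodrigues(np.array(d["rvec"],float))[0]; s.t=np.array(d["tvec"],float).ravel()
        s.K=np.array([[d["fx"],0,d["cx"]],[0,d["fy"],d["cy"]],[0,0,1]],float)
        s.Z=d["z_map"]; s.im=d["frame"]
    def plane(s,u,v,z):
        r=s.R.T@np.linalg.inv(s.K)@[u,v,1]; o=-s.R.T@s.t
        return o+r*(z-o[2])/r[2]
    def cloud(s):
        v,u=np.mgrid[0:480,0:640]; p=np.stack([u,v,np.ones_like(u)],-1)@np.linalg.inv(s.K).T*s.Z[...,None]
        return (p-s.t)@s.R
    def proj(s,P):
        q=s.K@(s.R@np.asarray(P,float)+s.t); return q[:2]/q[2]
E
python3 - <<'E'
from h import *
c=C("top0.npz"); X=c.cloud()
cv2.imwrite("pics/topcrop.png",cv2.resize(c.im[150:300,200:370,::-1],None,fx=4.5,fy=4,interpolation=cv2.INTER_CUBIC)[:600,:800])
for n,(u,v) in dict(bench=(380,180),stave=(335,245),mid=(265,240),stop=(224,230),bar=(275,275),bar2=(312,279),tin=(425,308),wt=(299,205),wedge=(305,182),plane=(440,218)).items(): print(n,X[v,u].round(1))
s=C("scene0.npz"); 
cv2.imwrite("pics/scenecrop.png",cv2.resize(s.im[230:390,240:450,::-1],None,fx=3.7,fy=3.7,interpolation=cv2.INTER_CUBIC))
E
```

```text
bench [ 724.7 -241.1   -1.2]
stave [ 523.  -100.    55.3]
mid [540.1 102.4  49.6]
stop [567.3 216.6  75.6]
bar [437.   69.9  95.7]
bar2 [424.8 -33.2  94. ]
tin [ 341.  -346.8   90.9]
wt [615.8  -2.  201.3]
wedge [709.1 -14.9  52.7]
plane [ 600.7 -409.5   39.7]
```

View pics/topcrop.png

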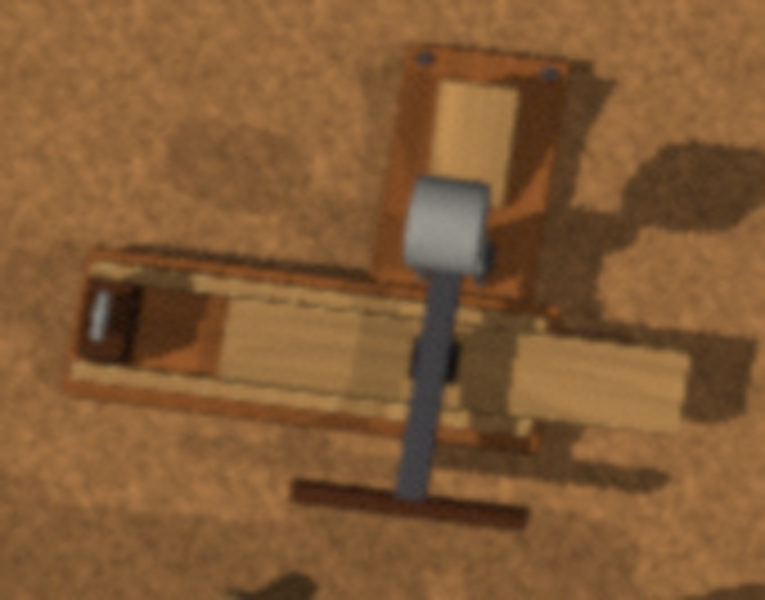

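View pics/scenecrop.png

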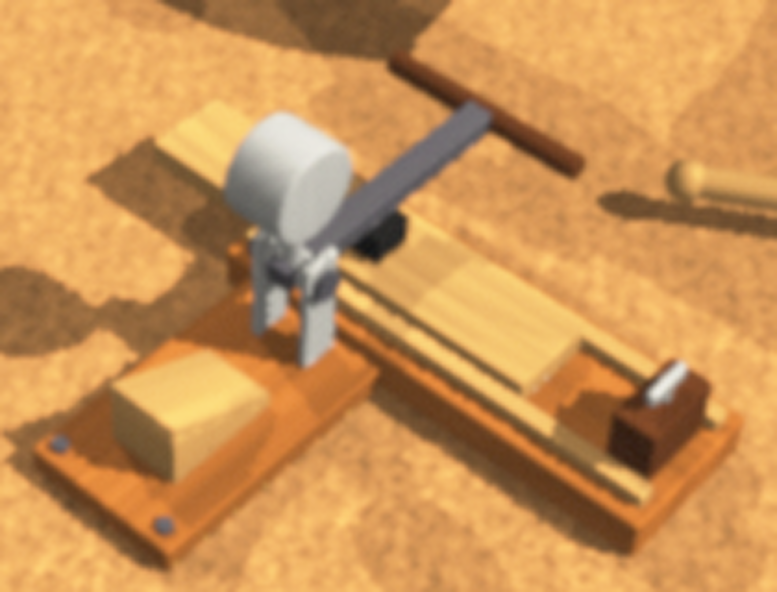

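```bash
python3 - <<'E'
from h import *
c=C("top0.npz")
f=lambda x,y,z:c.plane(200+(x+.5)/4.5-.5,150+(y+.5)/4-.5,z)[:2].round(1)
for n,a in dict(barL=(292,491,88),barR=(527,518,88),tailU=(690,352,48),tailL=(682,430,48),headU=(224,299,48),headL=(219,382,48),stopU=(141,285,72),stopL=(131,364,72),armtop=(440,270,93),armbot=(412,498,93),bedTL=(93,250,30),bedBL=(68,395,30),bedBR=(534,450,30)).items(): print(n,f(*a))
# bar via color mask
hsv=cv2.cvtColor(c.im,cv2.COLOR_RGB2HSV); X=c.cloud()
sub=(X[...,2]>75)&(X[...,2]<115)&(X[...,0]>380)&(X[...,0]<480)&(abs(X[...,1])<130)&(hsv[...,2]<110)
v,u=np.nonzero(sub); m=(u>258)&(u<325)&(v>262)&(v<288); v,u=v[m],u[m]
print(len(u)); P=np.array([c.plane(a,b,88)[:2] for a,b in zip(u,v)])
(r)=cv2.minAreaRect(P.astype(np.float32)); print(r)
E
```

```text
barL [444.9  99.9]
barR [424.5 -46.3]
tailU [ 544.6 -152.6]
tailL [ 487.9 -146.5]
headU [586.5 147.9]
headL [525.9 151. ]
stopU [593.9 197.6]
stopL [537.1 203.6]
armtop [599.7   6.5]
armbot [439.   24.9]
bedTL [626.2 236.2]
bedBL [519.  251.6]
bedBR [475.5 -51.3]
404
((448.5169677734375, 24.920974731445312), (146.4133758544922, 46.35042190551758), 81.28484344482422)
```

```bash
cat > st.py <<'E'
import numpy as np
from scipy.spatial.transform import Rotation as Ro
from rig import telemetry
psi=-0.1386; XJ=np.array([np.cos(psi),np.sin(psi),0]); YJ=np.array([-np.sin(psi),np.cos(psi),0]); O=np.array([538.7,12.2,0])
s=telemetry.sense(); R=Ro.from_quat(np.roll(s["ee_rot"],-1)).as_matrix(); p=np.array(s["eef_pos"]); F=np.array(s["force"])
def show():
    d=p-O
    print("t%.2f"%s["time_s"],"tcp",p.round(1),"jig x%.1f y%.1f z%.1f"%(d@XJ,d@YJ,p[2]),"Fjig x%.2f y%.2f z%.2f"%(F@XJ,F@YJ,F[2]),"grip %.3f"%s["grip_width"],"angx %.3f tilt %.3f"%(np.arctan2(R[:,0]@YJ,R[:,0]@XJ),np.arccos(-R[2,1])))
E
python3 - <<'E'
from st import *
show(); print(R.round(3)); 
t=O-105*XJ-42*YJ; t[2]=150
print(t,(R.T@(t-p)).round(1))
Rt=np.c_[XJ,[0,0,-1],np.cross(XJ,[0,0,-1])]
for sg in(1,-1):
    Rt=np.c_[sg*XJ,[0,0,-1],np.cross(sg*XJ,[0,0,-1])]
    print(sg,Ro.from_matrix(R.T@Rt).as_rotvec())
print(s["joints"])
E
```

```text
t0.10 tcp [ 141.4 -505.4  230.8] jig x-322.0 y-567.5 z230.8 Fjig x-0.00 y-0.30 z-0.31 grip 0.997 angx -1.159 tilt 0.001
[[ 0.269 -0.     0.963]
 [-0.963  0.001  0.269]
 [-0.001 -1.     0.   ]]
[428.90432907 -14.89078524 150.        ] [-394.8   81.3  409. ]
1 [-8.80999043e-04 -1.15936374e+00 -8.74471415e-04]
-1 [ 9.78883982e-04  1.98222851e+00 -9.86191013e-04]
[-1.52139600e+00  3.13425487e-01  1.49836527e+00 -1.69015342e-05
  1.33097474e+00 -2.23428094e-01]
```

```bash
python3 -m handwheel '[{"delta_pos":[-2.7,0.1,2.8],"twist":[0,-0.08,0],"jaw":0.7},{"delta_pos":[-5.4,0.2,5.6],"twist":[0,-0.16,0],"jaw":0.7},{"delta_pos":[-8.1,0.4,8.4],"twist":[0,-0.24,0],"jaw":0.7},{"delta_pos":[-10.8,0.6,11.2],"twist":[0,-0.32,0],"jaw":0.7},{"delta_pos":[-13.5,0.8,14.0],"twist":[0,-0.40,0],"jaw":0.7},{"delta_pos":[-16.2,1.0,16.8],"twist":[0,-0.48,0],"jaw":0.7},{"delta_pos":[-18.9,1.2,19.6],"twist":[0,-0.56,0],"jaw":0.7},{"delta_pos":[-21.6,1.4,22.4],"twist":[0,-0.64,0],"jaw":0.7},{"delta_pos":[-24.3,1.7,25.2],"twist":[0,-0.72,0],"jaw":0.7},{"delta_pos":[-27.0,2.0,28.0],"twist":[0,-0.80,0],"jaw":0.7}]' 20
python3 - <<'E'
from st import *
show()
t=O-105*XJ-42*YJ; t[2]=140
print((R.T@(t-p)).round(1))
Rt=np.c_[XJ,[0,0,-1],np.cross(XJ,[0,0,-1])]
print(Ro.from_matrix(R.T@Rt).as_rotvec())
E
```

```text
time_s: 0.93
eef_pos: [338.7, -168.3, 211.2]
ee_rot: [-0.686, 0.686, -0.173, 0.173]
force: [0.5, 0.2, 0.6]
grip_width: 0.7
t0.93 tcp [ 338.7 -168.3  211.2] jig x-173.1 y-206.4 z211.2 Fjig x0.43 y0.26 z0.57 grip 0.700 angx -0.356 tilt 0.000
[  6.5  71.2 177.8]
[ 9.81476621e-05 -3.55843400e-01  2.15428952e-04]
```

```bash
python3 -m handwheel '[{"delta_pos":[0.1,0.9,2.2],"twist":[0,-0.045,0],"jaw":0.7},{"delta_pos":[0.2,1.8,4.4],"twist":[0,-0.09,0],"jaw":0.7},{"delta_pos":[0.3,2.7,6.6],"twist":[0,-0.135,0],"jaw":0.7},{"delta_pos":[0.3,3.6,8.8],"twist":[0,-0.18,0],"jaw":0.6},{"delta_pos":[0.4,4.5,11.0],"twist":[0,-0.225,0],"jaw":0.6},{"delta_pos":[0.5,5.4,13.2],"twist":[0,-0.27,0],"jaw":0.6},{"delta_pos":[0.6,6.2,15.4],"twist":[0,-0.315,0],"jaw":0.6},{"delta_pos":[0.65,7.1,17.6],"twist":[0,-0.356,0],"jaw":0.6},{"delta_pos":[0.65,7.1,17.8],"twist":[0,-0.356,0],"jaw":0.6},{"delta_pos":[0.65,7.1,17.8],"twist":[0,-0.356,0],"jaw":0.6}]'
python3 - <<'E'
from st import *
from h import *
from rig import imaging
show()
for n in("scene","top"):
    c=imaging.capture(n); np.savez(n+"1.npz",**c); c=C(n+"1.npz")
    u,v=c.proj(p); print(n,u,v)
    u=int(np.clip(u,100,540));v=int(np.clip(v,75,405))
    cv2.imwrite(f"pics/{n}1.png",cv2.resize(c.im[v-75:v+75,u-100:u+100,::-1],None,fx=3,fy=3,interpolation=cv2.INTER_CUBIC))
E
```

```text
time_s: 1.77
eef_pos: [428.9, -16.1, 139.8]
ee_rot: [0.705, -0.705, 0.05, -0.049]
force: [-1.2, -1.3, 0.1]
grip_width: 0.603
t1.77 tcp [428.9 -16.1 139.8] jig x-104.8 y-43.2 z139.8 Fjig x-1.06 y-1.42 z0.05 grip 0.603 angx -0.002 tilt 0.001
scene 357.7114697278461 233.83127684965314
top 305.47761359376807 277.08042864922703
```

View pics/scene1.png

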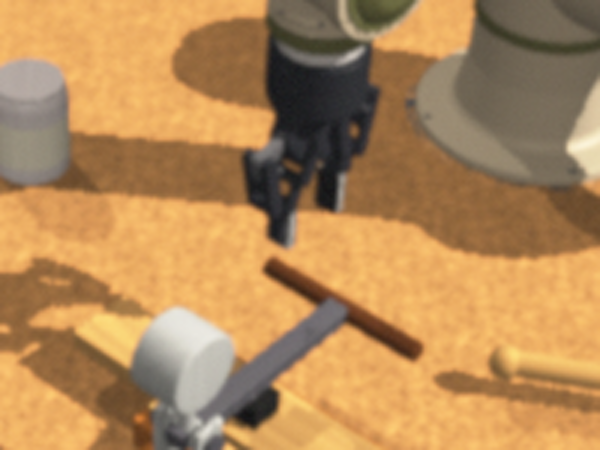

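View pics/top1.png

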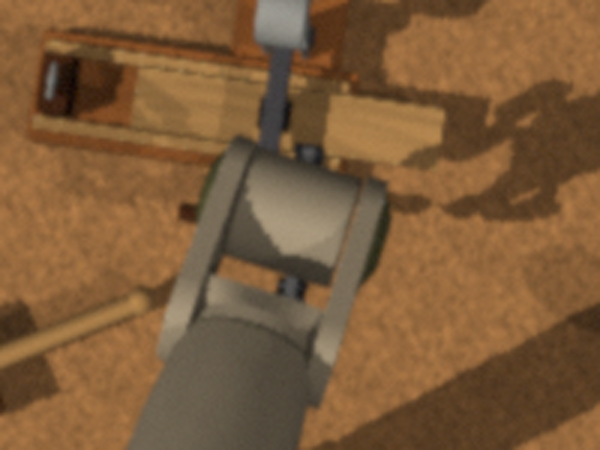

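```bash
python3 - <<'E'
from st import *
from h import *
c=C("scene0.npz"); 
for q in((397,60),(577,167)):
    w=c.plane(240+q[0]/3.7-.4,230+q[1]/3.7-.4,85); d=w-O; print(w.round(1),d@XJ,d@YJ)
E
```

```text
[423.9 -44.9  85. ] -105.8448100619621 -72.43768877932244
[446.6  98.6  85. ] -103.19509348568603 72.79776425748729
```

```bash
python3 -m handwheel '[{"delta_pos":[0,1.5,0],"twist":[0,0,0],"jaw":0.6},{"delta_pos":[0,3.0,0],"twist":[0,0,0],"jaw":0.6},{"delta_pos":[0,4.5,0],"twist":[0,0,0],"jaw":0.6},{"delta_pos":[0,6.0,0],"twist":[0,0,0],"jaw":0.6},{"delta_pos":[0,7.2,0],"twist":[0,0,0],"jaw":0.6},{"delta_pos":[0,7.4,0],"twist":[0,0,0],"jaw":0.5},{"delta_pos":[0,7.4,0],"twist":[0,0,0],"jaw":0.4},{"delta_pos":[0,7.4,0],"twist":[0,0,0],"jaw":0.35},{"delta_pos":[0,7.4,0],"twist":[0,0,0],"jaw":0.3},{"delta_pos":[0,7.4,0],"twist":[0,0,0],"jaw":0.28}]' 20
python3 -c "
from st import *
show()"
```

```text
time_s: 2.7
eef_pos: [429.4, -17.1, 67.0]
ee_rot: [-0.705, 0.705, -0.05, 0.051]
force: [1.0, -0.6, 0.2]
grip_width: 0.279
t2.70 tcp [429.4 -17.1  67. ] jig x-104.2 y-44.1 z67.0 Fjig x1.02 y-0.45 z0.16 grip 0.279 angx -0.004 tilt 0.001
```

```bash
python3 -m handwheel '[{"delta_pos":[0,0,0],"twist":[0,0,0],"jaw":0.25},{"delta_pos":[0,0,0],"twist":[0,0,0],"jaw":0.2},{"delta_pos":[0,0,0],"twist":[0,0,0],"jaw":0.15},{"delta_pos":[0,0,0],"twist":[0,0,0],"jaw":0.1},{"delta_pos":[0,0,0],"twist":[0,0,0],"jaw":0.05},{"delta_pos":[0,0,0],"twist":[0,0,0],"jaw":0},{"delta_pos":[0,0,0],"twist":[0,0,0],"jaw":0},{"delta_pos":[0,0,0],"twist":[0,0,0],"jaw":0},{"delta_pos":[0,0,0],"twist":[0,0,0],"jaw":0},{"delta_pos":[0,0,0],"twist":[0,0,0],"jaw":0}]' 20
python3 -c "
from st import *
show()"
```

```text
time_s: 3.53
eef_pos: [429.6, -17.0, 66.7]
ee_rot: [-0.705, 0.705, -0.05, 0.051]
force: [2.2, 0.5, 4.9]
grip_width: 0.202
t3.53 tcp [429.6 -17.   66.7] jig x-104.0 y-44.0 z66.7 Fjig x2.07 y0.81 z4.87 grip 0.202 angx -0.004 tilt 0.001
```

```bash
python3 -m handwheel '[{"delta_pos":[0.01,-0.45,0],"twist":[0,0,0],"jaw":0},{"delta_pos":[0.05,-1.08,0],"twist":[0,0,0],"jaw":0},{"delta_pos":[0.12,-1.8,0],"twist":[0,0,0],"jaw":0},{"delta_pos":[0.20,-2.69,0],"twist":[0,0,0],"jaw":0},{"delta_pos":[0.36,-3.58,0],"twist":[0,0,0],"jaw":0},{"delta_pos":[0.56,-4.45,0],"twist":[0,0,0],"jaw":0},{"delta_pos":[0.80,-5.32,0],"twist":[0,0,0],"jaw":0},{"delta_pos":[1.09,-6.17,0],"twist":[0,0,0],"jaw":0},{"delta_pos":[1.25,-6.6,0],"twist":[0,0,0],"jaw":0},{"delta_pos":[1.42,-7.01,0],"twist":[0,0,0],"jaw":0}]' 20
python3 -c "
from st import *
show()"
```

```text
time_s: 4.37
eef_pos: [443.4, -19.1, 136.7]
ee_rot: [-0.705, 0.705, -0.05, 0.05]
force: [5.3, -2.9, -5.7]
grip_width: 0.201
t4.37 tcp [443.4 -19.1 136.7] jig x-90.0 y-44.1 z136.7 Fjig x5.68 y-2.11 z-5.71 grip 0.201 angx -0.003 tilt 0.001
```

```bash
python3 -m handwheel '[{"delta_pos":[0.38,-0.62,0],"twist":[0,0,0],"jaw":0},{"delta_pos":[0.71,-1.28,0],"twist":[0,0,0],"jaw":0},{"delta_pos":[1.06,-1.91,0],"twist":[0,0,0],"jaw":0},{"delta_pos":[1.43,-2.52,0],"twist":[0,0,0],"jaw":0},{"delta_pos":[1.82,-3.12,0],"twist":[0,0,0],"jaw":0},{"delta_pos":[2.24,-3.71,0],"twist":[0,0,0],"jaw":0},{"delta_pos":[2.68,-4.28,0],"twist":[0,0,0],"jaw":0},{"delta_pos":[3.15,-4.83,0],"twist":[0,0,0],"jaw":0},{"delta_pos":[3.63,-5.36,0],"twist":[0,0,0],"jaw":0},{"delta_pos":[4.14,-5.87,0],"twist":[0,0,0],"jaw":0}]' 20
python3 -c "
from st import *
show()"
```

```text
time_s: 5.2
eef_pos: [483.7, -25.1, 196.0]
ee_rot: [-0.705, 0.706, -0.051, 0.049]
force: [-4.7, -4.9, 3.0]
grip_width: 0.198
t5.20 tcp [483.7 -25.1 196. ] jig x-49.3 y-44.6 z196.0 Fjig x-4.03 y-5.48 z2.98 grip 0.198 angx -0.003 tilt 0.002
```

```bash
python3 -m handwheel '[{"delta_pos":[0.50,-0.52,-0.02],"twist":[0,0,0],"jaw":0},{"delta_pos":[1.03,-1.00,-0.04],"twist":[0,0,0],"jaw":0},{"delta_pos":[1.60,-1.45,-0.06],"twist":[0,0,0],"jaw":0},{"delta_pos":[2.18,-1.87,-0.08],"twist":[0,0,0],"jaw":0},{"delta_pos":[2.77,-2.28,-0.1],"twist":[0,0,0],"jaw":0},{"delta_pos":[3.39,-2.66,-0.1],"twist":[0,0,0],"jaw":0},{"delta_pos":[4.01,-3.01,-0.1],"twist":[0,0,0],"jaw":0},{"delta_pos":[4.65,-3.34,-0.1],"twist":[0,0,0],"jaw":0},{"delta_pos":[5.0,-3.48,-0.1],"twist":[0,0,0],"jaw":0},{"delta_pos":[5.3,-3.62,-0.1],"twist":[0,0,0],"jaw":0}]' 20
python3 -c "
from st import *
show()"
```

```text
time_s: 6.03
eef_pos: [537.4, -33.3, 232.1]
ee_rot: [-0.705, 0.705, -0.05, 0.051]
force: [-2.0, -0.8, 6.0]
grip_width: 0.202
t6.03 tcp [537.4 -33.3 232.1] jig x5.0 y-45.3 z232.1 Fjig x-1.89 y-1.09 z6.01 grip 0.202 angx -0.003 tilt 0.002
```

```bash
python3 -m handwheel '[{"delta_pos":[0.25,-0.14,0],"twist":[0,0,0],"jaw":0},{"delta_pos":[0.50,-0.28,0],"twist":[0,0,0],"jaw":0},{"delta_pos":[0.75,-0.38,0],"twist":[0,0,0],"jaw":0},{"delta_pos":[1.00,-0.48,0],"twist":[0,0,0],"jaw":0},{"delta_pos":[1.25,-0.57,0],"twist":[0,0,0],"jaw":0},{"delta_pos":[1.51,-0.66,0],"twist":[0,0,0],"jaw":0},{"delta_pos":[1.77,-0.74,0],"twist":[0,0,0],"jaw":0},{"delta_pos":[2.03,-0.82,0],"twist":[0,0,0],"jaw":0},{"delta_pos":[2.2,-0.87,0],"twist":[0,0,0],"jaw":0},{"delta_pos":[2.37,-0.92,0],"twist":[0,0,0],"jaw":0}]' 20
cat > rd.py <<'E'
from st import *
from rig import imaging
fs=[F@np.c_[XJ,YJ,[0,0,1]]]
for i in range(3):
    imaging.capture("top"); q=telemetry.sense(); fs.append(np.array(q["force"])@np.c_[XJ,YJ,[0,0,1]])
p=np.array(q["eef_pos"]); s.update(q); F=np.array(q["force"]); show()
fs=np.array(fs); print(fs.round(1).tolist()); m=fs.mean(0)
d=p-O; a=np.arctan2(p[2]+19-85,75-d@XJ); print("theta %.3f r %.1f tang %.2f rad %.2f"%(a,np.hypot(p[2]-66,75-d@XJ),m[0]*np.sin(a)+m[2]*np.cos(a),-m[0]*np.cos(a)+m[2]*np.sin(a)))
E
python3 rd.py
```

```text
time_s: 6.87
eef_pos: [560.1, -36.7, 240.4]
ee_rot: [-0.705, 0.705, -0.05, 0.05]
force: [2.8, -3.3, -1.6]
grip_width: 0.201
t7.02 tcp [560.1 -36.7 240.4] jig x28.0 y-45.5 z240.4 Fjig x3.23 y-2.91 z-1.60 grip 0.198 angx -0.003 tilt 0.000
[[3.2, -2.9, -1.6], [1.9, -3.7, -0.3], [2.5, -3.7, -0.5], [3.0, -3.1, -1.8]]
theta 1.307 r 180.6 tang 2.28 rad -1.70
```

```bash
python3 -m handwheel '[{"delta_pos":[0,-0.02,-0.03],"twist":[0,0,0],"jaw":0.205},{"delta_pos":[0,-0.02,-0.05],"twist":[0,0,0],"jaw":0.212},{"delta_pos":[0,-0.02,-0.05],"twist":[0,0,0],"jaw":0.22},{"delta_pos":[0,-0.02,-0.05],"twist":[0,0,0],"jaw":0.228},{"delta_pos":[0,-0.02,-0.05],"twist":[0,0,0],"jaw":0.236},{"delta_pos":[0,-0.02,-0.05],"twist":[0,0,0],"jaw":0.244},{"delta_pos":[0,-0.02,-0.05],"twist":[0,0,0],"jaw":0.252},{"delta_pos":[0,-0.02,-0.05],"twist":[0,0,0],"jaw":0.26},{"delta_pos":[0,-0.02,-0.05],"twist":[0,0,0],"jaw":0.265},{"delta_pos":[0,-0.02,-0.05],"twist":[0,0,0],"jaw":0.27}]' 20
python3 rd.py
```

```text
time_s: 7.85
eef_pos: [559.9, -37.0, 240.9]
ee_rot: [0.705, -0.705, 0.05, -0.05]
force: [2.2, 1.2, 1.2]
grip_width: 0.273
t8.00 tcp [559.9 -37.  240.9] jig x27.8 y-45.8 z240.9 Fjig x2.02 y1.45 z1.18 grip 0.270 angx -0.003 tilt 0.000
[[2.0, 1.5, 1.2], [1.9, 1.8, 0.9], [2.4, 1.6, 0.8], [1.6, 0.5, 1.6]]
theta 1.307 r 181.0 tang 2.21 rad 0.56
```

```bash
python3 -m handwheel '[{"delta_pos":[0.1,-0.03,0],"twist":[0,0,0],"jaw":0.27},{"delta_pos":[0.2,-0.05,0],"twist":[0,0,0],"jaw":0.27},{"delta_pos":[0.3,-0.08,0],"twist":[0,0,0],"jaw":0.27},{"delta_pos":[0.4,-0.1,0],"twist":[0,0,0],"jaw":0.27},{"delta_pos":[0.5,-0.12,0],"twist":[0,0,0],"jaw":0.27},{"delta_pos":[0.6,-0.14,0],"twist":[0,0,0],"jaw":0.27},{"delta_pos":[0.6,-0.14,0],"twist":[0,0,0],"jaw":0.27},{"delta_pos":[0.6,-0.14,0],"twist":[0,0,0],"jaw":0.27},{"delta_pos":[0.6,-0.14,0],"twist":[0,0,0],"jaw":0.27},{"delta_pos":[0.6,-0.14,0],"twist":[0,0,0],"jaw":0.27}]' 20
python3 rd.py
python3 - <<'E'
from h import *
from rig import imaging
c=imaging.capture("scene"); np.savez("scene2.npz",**c); c=C("scene2.npz")
cv2.imwrite("pics/scene2.png",cv2.resize(c.im[200:390,220:460,::-1],None,fx=3.3,fy=3.1,interpolation=cv2.INTER_CUBIC))
E
```

```text
time_s: 8.83
eef_pos: [565.7, -37.9, 242.0]
ee_rot: [-0.705, 0.705, -0.05, 0.05]
force: [2.3, 0.8, -1.0]
grip_width: 0.27
t8.98 tcp [565.7 -37.9 242. ] jig x33.7 y-45.9 z242.0 Fjig x2.14 y1.14 z-1.03 grip 0.271 angx -0.003 tilt 0.000
[[2.1, 1.1, -1.0], [1.8, 0.6, -1.9], [2.4, 0.6, -0.9], [2.3, 0.7, -1.0]]
theta 1.340 r 180.8 tang 1.82 rad -1.66
```

View pics/scene2.png

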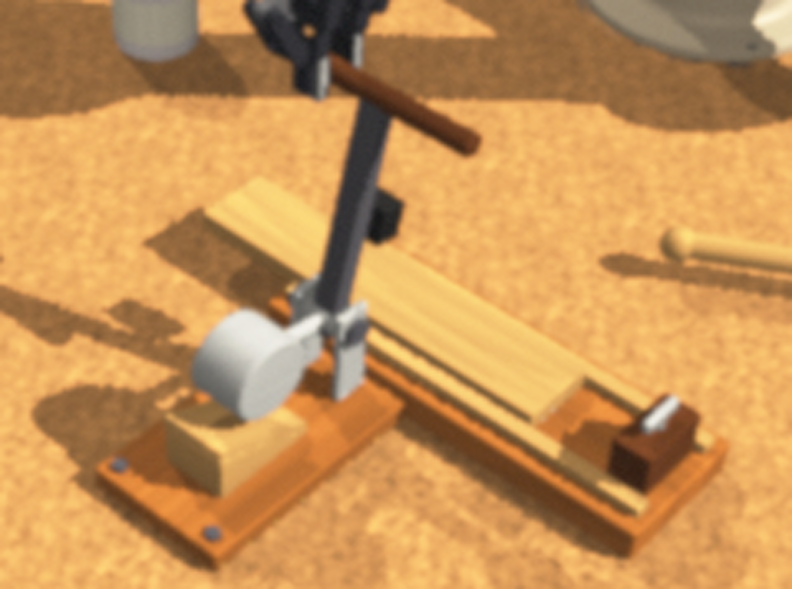

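The hold-down is nearly upright with the crossbar between the fingers at about (330,70). The counterweight, at (250,365), is just above the wedge. I'll keep creeping with the bar leaning on the far finger only.

```bash
python3 -m handwheel '[{"delta_pos":[0.07,-0.02,0],"twist":[0,0,0],"jaw":0.27},{"delta_pos":[0.14,-0.03,0],"twist":[0,0,0],"jaw":0.27},{"delta_pos":[0.21,-0.05,0],"twist":[0,0,0],"jaw":0.27},{"delta_pos":[0.28,-0.06,0],"twist":[0,0,0],"jaw":0.27},{"delta_pos":[0.35,-0.08,0],"twist":[0,0,0],"jaw":0.27},{"delta_pos":[0.4,-0.09,0],"twist":[0,0,0],"jaw":0.27},{"delta_pos":[0.4,-0.09,0],"twist":[0,0,0],"jaw":0.27},{"delta_pos":[0.4,-0.09,0],"twist":[0,0,0],"jaw":0.27},{"delta_pos":[0.4,-0.09,0],"twist":[0,0,0],"jaw":0.27},{"delta_pos":[0.4,-0.09,0],"twist":[0,0,0],"jaw":0.27}]' 20
python3 rd.py
```

```text
time_s: 9.87
eef_pos: [569.7, -38.5, 243.0]
ee_rot: [-0.705, 0.705, -0.05, 0.05]
force: [2.2, 0.0, -1.3]
grip_width: 0.271
t10.02 tcp [569.7 -38.5 243. ] jig x37.7 y-45.9 z243.0 Fjig x2.16 y0.35 z-1.28 grip 0.265 angx -0.003 tilt 0.000
[[2.2, 0.3, -1.3], [2.7, 0.2, -1.5], [2.8, 0.5, -1.8], [2.4, 0.0, -1.3]]
theta 1.363 r 180.9 tang 2.15 rad -1.95
```

```bash
python3 - <<'E'
from h import *
from st import *
# wedge thick end estimate, scene0 crop scale 3.7 off (240,230)
c=C("scene0.npz")
for n,q,z in (("farbottomR",(173,480),20),("fartopR",(178,430),68),("fartopL",(113,385),68)):
    w=c.plane(240+q[0]/3.7-.4,230+q[1]/3.7-.4,z); d=w-O; print(n,d@XJ,d@YJ)
t=C("top0.npz")
for n,q,z in (("farL",(437,84),68),("farR",(518,90),68)):
    w=t.plane(200+q[0]/4.5-.4,150+q[1]/4-.4,z); d=w-O; print(n,d@XJ,d@YJ)
E
```

```text
farbottomR 202.7777234089697 18.873674567794165
fartopR 202.6080715668602 23.426916418844822
fartopL 203.72860923753268 -25.899131258501907
farL 199.55082146062801 24.160285961360312
farR 201.85600400429487 -28.193275857966345
```

```bash
python3 - <<'E'
from h import *
from st import *
t=C("top0.npz"); X=t.cloud()-O
x=X@XJ; y=X@YJ; z=X[...,2]
for a in range(110,215,8):
    m=(abs(x-a)<4)&(abs(y)<18); print(a,m.sum(),np.median(z[m]).round(1))
E
```

```text
110 26 179.3
118 1 165.1
126 0 nan
134 2 39.9
142 34 39.6
150 37 43.6
158 33 45.4
166 35 49.7
174 43 54.5
182 32 57.8
190 37 63.2
198 37 64.3
206 8 64.1
214 14 21.7
  return _methods._mean(a, axis=axis, dtype=dtype,
  ret = ret.dtype.type(ret / rcount)
```

Depth puts the wedge slope at z≈43.6 at jig x=150, rising 0.49 per mm, which predicts contact at about 1.64 rad. So I can move faster to about 1.50 and feel from there.

```bash
python3 -m handwheel '[{"delta_pos":[0.22,-0.05,0],"twist":[0,0,0],"jaw":0.27},{"delta_pos":[0.45,-0.09,0],"twist":[0,0,0],"jaw":0.27},{"delta_pos":[0.7,-0.12,0],"twist":[0,0,0],"jaw":0.27},{"delta_pos":[0.95,-0.15,0],"twist":[0,0,0],"jaw":0.27},{"delta_pos":[1.2,-0.18,0],"twist":[0,0,0],"jaw":0.27},{"delta_pos":[1.45,-0.2,0],"twist":[0,0,0],"jaw":0.27},{"delta_pos":[1.7,-0.22,0],"twist":[0,0,0],"jaw":0.27},{"delta_pos":[1.95,-0.24,0],"twist":[0,0,0],"jaw":0.27},{"delta_pos":[2.1,-0.25,0],"twist":[0,0,0],"jaw":0.27},{"delta_pos":[2.2,-0.25,0],"twist":[0,0,0],"jaw":0.27}]' 20
python3 rd.py
```

```text
time_s: 10.85
eef_pos: [591.7, -41.8, 245.5]
ee_rot: [-0.705, 0.705, -0.05, 0.05]
force: [2.2, -1.9, -1.4]
grip_width: 0.272
t11.00 tcp [591.7 -41.8 245.5] jig x60.0 y-46.1 z245.5 Fjig x2.42 y-1.54 z-1.42 grip 0.270 angx -0.004 tilt 0.000
[[2.4, -1.5, -1.4], [3.1, -1.6, -1.3], [2.6, -2.1, -1.4], [2.1, -2.2, -1.1]]
theta 1.486 r 180.1 tang 2.42 rad -1.51
```

Still pulling about 2.5 N. From here I'll take 4 mm steps.

```bash
python3 -m handwheel '[{"delta_pos":[0.07,0,0],"twist":[0,0,0],"jaw":0.27},{"delta_pos":[0.14,0,0],"twist":[0,0,0],"jaw":0.27},{"delta_pos":[0.21,0,0],"twist":[0,0,0],"jaw":0.27},{"delta_pos":[0.28,0,0],"twist":[0,0,0],"jaw":0.27},{"delta_pos":[0.35,0,0],"twist":[0,0,0],"jaw":0.27},{"delta_pos":[0.4,0,0],"twist":[0,0,0],"jaw":0.27},{"delta_pos":[0.4,0,0],"twist":[0,0,0],"jaw":0.27},{"delta_pos":[0.4,0,0],"twist":[0,0,0],"jaw":0.27},{"delta_pos":[0.4,0,0],"twist":[0,0,0],"jaw":0.27},{"delta_pos":[0.4,0,0],"twist":[0,0,0],"jaw":0.27}]' 20
python3 rd.py
```

```text
time_s: 11.83
eef_pos: [595.5, -42.2, 245.6]
ee_rot: [-0.705, 0.705, -0.05, 0.05]
force: [3.0, -4.4, -0.3]
grip_width: 0.27
t11.98 tcp [595.5 -42.2 245.6] jig x63.7 y-46.0 z245.6 Fjig x3.55 y-3.94 z-0.27 grip 0.267 angx -0.003 tilt 0.000
[[3.6, -3.9, -0.3], [3.2, -3.6, -0.0], [3.0, -2.6, -1.3], [3.4, -3.6, -0.2]]
theta 1.508 r 179.9 tang 3.24 rad -0.65
```

```bash
python3 -m handwheel '[{"delta_pos":[0.07,0,0],"twist":[0,0,0],"jaw":0.27},{"delta_pos":[0.14,0,0],"twist":[0,0,0],"jaw":0.27},{"delta_pos":[0.21,0,0],"twist":[0,0,0],"jaw":0.27},{"delta_pos":[0.28,0,0],"twist":[0,0,0],"jaw":0.27},{"delta_pos":[0.35,0,0],"twist":[0,0,0],"jaw":0.27},{"delta_pos":[0.4,0,0],"twist":[0,0,0],"jaw":0.27},{"delta_pos":[0.4,0,0],"twist":[0,0,0],"jaw":0.27},{"delta_pos":[0.4,0,0],"twist":[0,0,0],"jaw":0.27},{"delta_pos":[0.4,0,0],"twist":[0,0,0],"jaw":0.27},{"delta_pos":[0.4,0,0],"twist":[0,0,0],"jaw":0.27}]' 20
python3 rd.py
```

```text
time_s: 12.82
eef_pos: [599.4, -42.8, 245.5]
ee_rot: [0.705, -0.705, 0.05, -0.05]
force: [3.0, -3.3, 0.2]
grip_width: 0.272
t12.97 tcp [599.4 -42.8 245.5] jig x67.7 y-46.0 z245.5 Fjig x3.40 y-2.81 z0.19 grip 0.268 angx -0.003 tilt 0.000
[[3.4, -2.8, 0.2], [2.9, -3.1, -0.6], [3.4, -2.4, 0.1], [3.6, -2.3, -0.1]]
theta 1.530 r 179.7 tang 3.31 rad -0.23
```

```bash
python3 -m handwheel '[{"delta_pos":[0.07,0,-0.03],"twist":[0,0,0],"jaw":0.27},{"delta_pos":[0.14,0,-0.05],"twist":[0,0,0],"jaw":0.27},{"delta_pos":[0.21,0,-0.05],"twist":[0,0,0],"jaw":0.27},{"delta_pos":[0.28,0,-0.05],"twist":[0,0,0],"jaw":0.27},{"delta_pos":[0.35,0,-0.05],"twist":[0,0,0],"jaw":0.27},{"delta_pos":[0.4,0,-0.05],"twist":[0,0,0],"jaw":0.27},{"delta_pos":[0.4,0,-0.05],"twist":[0,0,0],"jaw":0.27},{"delta_pos":[0.4,0,-0.05],"twist":[0,0,0],"jaw":0.27},{"delta_pos":[0.4,0,-0.05],"twist":[0,0,0],"jaw":0.27},{"delta_pos":[0.4,0,-0.05],"twist":[0,0,0],"jaw":0.27}]' 20
python3 rd.py
```

```text
time_s: 13.8
eef_pos: [603.3, -43.8, 245.5]
ee_rot: [0.705, -0.705, 0.05, -0.05]
force: [-0.4, 0.0, 0.6]
grip_width: 0.267
t13.95 tcp [603.3 -43.8 245.5] jig x71.7 y-46.5 z245.5 Fjig x-0.40 y-0.01 z0.57 grip 0.275 angx -0.003 tilt 0.000
[[-0.4, -0.0, 0.6], [-0.5, -0.5, 0.4], [-0.4, 0.1, 0.0], [0.0, -0.0, 0.1]]
theta 1.552 r 179.6 tang -0.30 rad 0.25
```

```bash
python3 -m handwheel '[{"delta_pos":[0.07,0,0],"twist":[0,0,0],"jaw":0.27},{"delta_pos":[0.14,0,0],"twist":[0,0,0],"jaw":0.27},{"delta_pos":[0.21,0,0],"twist":[0,0,0],"jaw":0.27},{"delta_pos":[0.28,0,0],"twist":[0,0,0],"jaw":0.27},{"delta_pos":[0.3,0,0],"twist":[0,0,0],"jaw":0.27},{"delta_pos":[0.3,0,0],"twist":[0,0,0],"jaw":0.27},{"delta_pos":[0.3,0,0],"twist":[0,0,0],"jaw":0.27},{"delta_pos":[0.3,0,0],"twist":[0,0,0],"jaw":0.27},{"delta_pos":[0.3,0,0],"twist":[0,0,0],"jaw":0.27},{"delta_pos":[0.3,0,0],"twist":[0,0,0],"jaw":0.27}]' 20
python3 rd.py
```

```text
time_s: 14.78
eef_pos: [606.1, -44.2, 245.5]
ee_rot: [0.705, -0.705, 0.05, -0.05]
force: [-5.2, 0.1, 1.3]
grip_width: 0.27
t14.93 tcp [606.1 -44.2 245.5] jig x74.5 y-46.5 z245.5 Fjig x-5.21 y-0.60 z1.34 grip 0.271 angx -0.003 tilt 0.001
[[-5.2, -0.6, 1.3], [-5.4, -0.7, 0.1], [-6.2, -0.2, 0.2], [-5.2, -0.3, 1.6]]
theta 1.568 r 179.5 tang -5.50 rad 0.82
```

The counterweight reached the wedge in the first step: the pull dropped to zero. I had queued the second step without reading the first, so the near finger pushed with about 5.5 N, which by the task's figures is at most about 29 N on the wedge. I'll back off to the zero-force position and open.

```bash
python3 -m handwheel '[{"delta_pos":[-0.07,0,0],"twist":[0,0,0],"jaw":0.27},{"delta_pos":[-0.14,0,0],"twist":[0,0,0],"jaw":0.27},{"delta_pos":[-0.21,0,0],"twist":[0,0,0],"jaw":0.27},{"delta_pos":[-0.27,0,0],"twist":[0,0,0],"jaw":0.27},{"delta_pos":[-0.27,0,0],"twist":[0,0,0],"jaw":0.27},{"delta_pos":[-0.27,0,0],"twist":[0,0,0],"jaw":0.27},{"delta_pos":[-0.27,0,0],"twist":[0,0,0],"jaw":0.27},{"delta_pos":[-0.27,0,0],"twist":[0,0,0],"jaw":0.27},{"delta_pos":[-0.27,0,0],"twist":[0,0,0],"jaw":0.27},{"delta_pos":[-0.27,0,0],"twist":[0,0,0],"jaw":0.27}]' 20
python3 rd.py
```

```text
time_s: 15.77
eef_pos: [603.6, -43.8, 245.5]
ee_rot: [-0.705, 0.705, -0.05, 0.05]
force: [-0.4, 0.2, -0.7]
grip_width: 0.272
t15.92 tcp [603.6 -43.8 245.5] jig x72.1 y-46.5 z245.5 Fjig x-0.45 y0.15 z-0.67 grip 0.276 angx -0.003 tilt 0.000
[[-0.5, 0.1, -0.7], [0.4, 1.0, 0.4], [-0.3, 0.1, 0.5], [0.4, 0.6, 0.5]]
theta 1.554 r 179.5 tang 0.02 rad 0.17
```

Force is zero. I'll open and rise.

```bash
python3 -m handwheel '[{"delta_pos":[0,0,0],"twist":[0,0,0],"jaw":0.3},{"delta_pos":[0,0,0],"twist":[0,0,0],"jaw":0.35},{"delta_pos":[0,0,0],"twist":[0,0,0],"jaw":0.45},{"delta_pos":[0,0,0],"twist":[0,0,0],"jaw":0.55},{"delta_pos":[0,0,0],"twist":[0,0,0],"jaw":0.6},{"delta_pos":[0,-0.2,0],"twist":[0,0,0],"jaw":0.6},{"delta_pos":[0,-1.0,0],"twist":[0,0,0],"jaw":0.6},{"delta_pos":[0,-2.5,0],"twist":[0,0,0],"jaw":0.6},{"delta_pos":[0,-4.5,0],"twist":[0,0,0],"jaw":0.6},{"delta_pos":[0,-6.5,0],"twist":[0,0,0],"jaw":0.6}]' 20
python3 - <<'E'
from st import *
from h import *
from rig import imaging
show()
for n in("scene","top"):
    c=imaging.capture(n); np.savez(n+"3.npz",**c); c=C(n+"3.npz")
    cv2.imwrite(f"pics/{n}3.png",cv2.resize(c.im[150:390,200:460,::-1] if n=="scene" else c.im[150:300,200:370,::-1],None,fx=3 if n=="scene" else 4.5,fy=2.5 if n=="scene" else 4,interpolation=cv2.INTER_CUBIC))
E
```

```text
time_s: 16.75
eef_pos: [603.5, -43.8, 311.9]
ee_rot: [0.705, -0.705, 0.05, -0.05]
force: [-0.3, -0.4, 0.3]
grip_width: 0.601
t16.75 tcp [603.5 -43.8 311.9] jig x71.9 y-46.5 z311.9 Fjig x-0.22 y-0.46 z0.34 grip 0.601 angx -0.003 tilt 0.000
```

View pics/scene3.png

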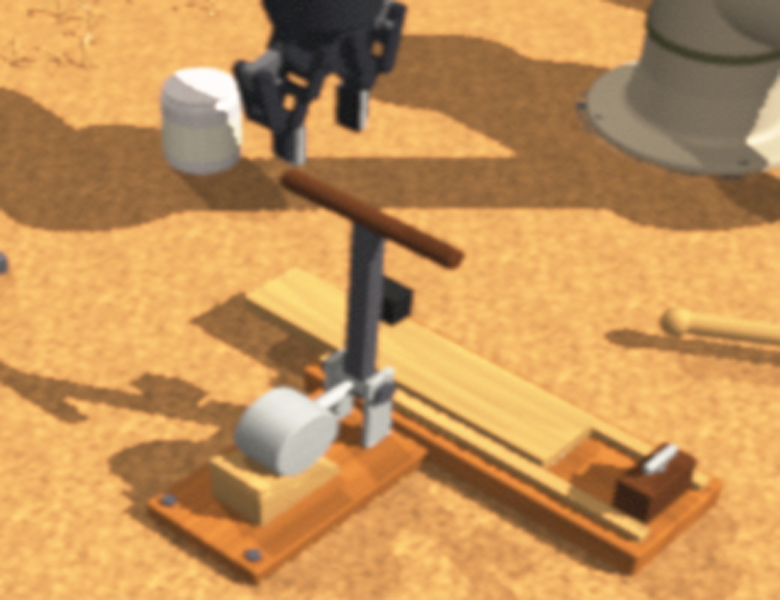

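View pics/top3.png

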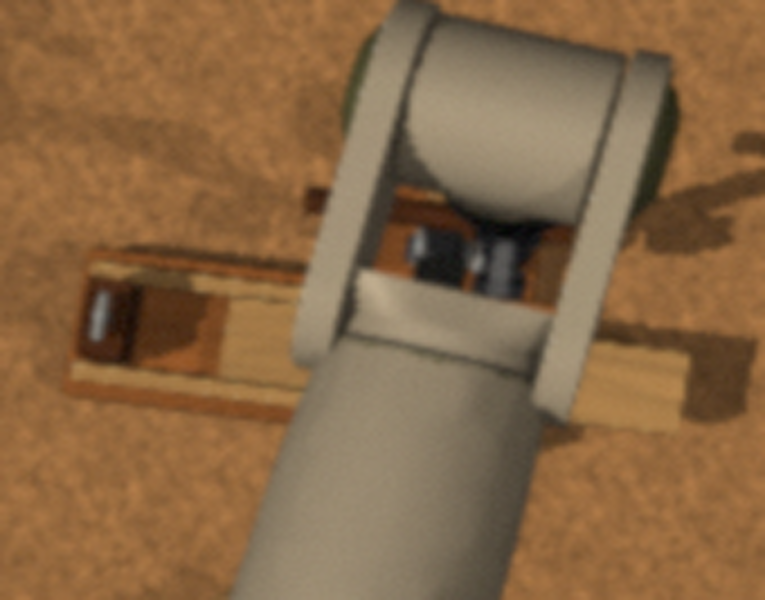

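The hold-down now stands open by itself: counterweight at (287,432) on the wedge, crossbar free at (370,215). The stave hasn't moved, tail at about (685,390) in the top crop. Now to get behind the tail.

```bash
python3 -m handwheel '[{"delta_pos":[-1.0,0,-2.6],"twist":[0,0,0],"jaw":0.3},{"delta_pos":[-2.2,0,-5.2],"twist":[0,0,0],"jaw":0},{"delta_pos":[-3.4,0,-7.8],"twist":[0,0,0],"jaw":0},{"delta_pos":[-4.6,1.5,-10.4],"twist":[0,0,0],"jaw":0},{"delta_pos":[-5.8,4.0,-13.0],"twist":[0,0,0],"jaw":0},{"delta_pos":[-7.1,7.0,-15.3],"twist":[0,0,0],"jaw":0},{"delta_pos":[-7.1,10.5,-15.3],"twist":[0,0,0],"jaw":0},{"delta_pos":[-7.1,14.0,-15.3],"twist":[0,0,0],"jaw":0},{"delta_pos":[-7.1,17.5,-15.3],"twist":[0,0,0],"jaw":0},{"delta_pos":[-7.1,20.0,-15.3],"twist":[0,0,0],"jaw":0}]' 20
python3 -c "
from st import *
show()"
```

```text
time_s: 17.68
eef_pos: [510.5, -184.8, 107.6]
ee_rot: [0.706, -0.705, 0.051, -0.049]
force: [0.9, 0.9, 0.1]
grip_width: -0.001
t17.68 tcp [ 510.5 -184.8  107.6] jig x-0.7 y-199.0 z107.6 Fjig x0.73 y0.96 z0.10 grip -0.001 angx -0.004 tilt 0.003
```

```bash
python3 -m handwheel '[{"delta_pos":[0.05,1.5,0],"twist":[0,0,0],"jaw":0},{"delta_pos":[0.1,3.0,0],"twist":[0,0,0],"jaw":0},{"delta_pos":[0.1,4.5,0],"twist":[0,0,0],"jaw":0},{"delta_pos":[0.1,6.0,0],"twist":[0,0,0],"jaw":0},{"delta_pos":[0.1,7.2,0],"twist":[0,0,0],"jaw":0},{"delta_pos":[0.1,8.0,0.2],"twist":[0,0,0],"jaw":0},{"delta_pos":[0.1,8.3,0.5],"twist":[0,0,0],"jaw":0},{"delta_pos":[0.1,8.3,0.8],"twist":[0,0,0],"jaw":0},{"delta_pos":[0.1,8.3,1.0],"twist":[0,0,0],"jaw":0},{"delta_pos":[0.1,8.3,1.0],"twist":[0,0,0],"jaw":0}]' 20
python3 - <<'E'
from st import *
from h import *
from rig import imaging
show()
c=imaging.capture("scene"); np.savez("scene4.npz",**c); c=C("scene4.npz")
print(c.proj(p))
cv2.imwrite("pics/scene4.png",cv2.resize(c.im[190:340,200:400,::-1],None,fx=4,fy=4,interpolation=cv2.INTER_CUBIC))
E
```

```text
time_s: 18.52
eef_pos: [514.5, -175.1, 28.2]
ee_rot: [-0.705, 0.706, -0.05, 0.05]
force: [-0.3, 0.3, -0.2]
grip_width: 0.0
t18.52 tcp [ 514.5 -175.1   28.2] jig x1.9 y-188.9 z28.2 Fjig x-0.31 y0.22 z-0.16 grip 0.000 angx -0.003 tilt 0.001
[281.25086333 263.30636102]
```

View pics/scene4.png

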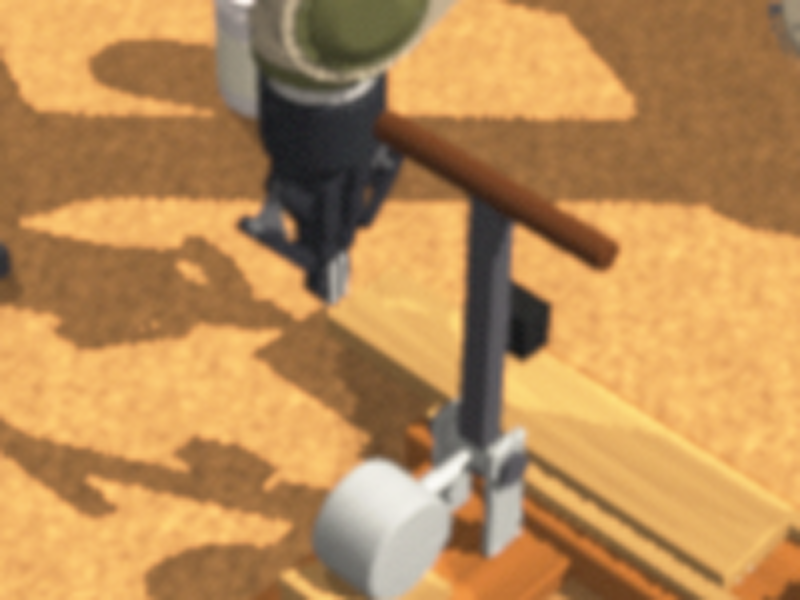

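The closed fingertip at (333,298) is just behind the tail at (335,310). The wrist would pass close to the crossbar end while pushing, so I'll lean the tool 0.2 rad away from it and then advance.

```bash
python3 -m handwheel '[{"delta_pos":[-0.1,0,0],"twist":[0,0,-0.03],"jaw":0},{"delta_pos":[-0.2,0,0],"twist":[0,0,-0.06],"jaw":0},{"delta_pos":[-0.2,0,0],"twist":[0,0,-0.1],"jaw":0},{"delta_pos":[-0.2,0,0],"twist":[0,0,-0.14],"jaw":0},{"delta_pos":[-0.2,0,0.1],"twist":[0,0,-0.18],"jaw":0},{"delta_pos":[-0.2,0,0.3],"twist":[0,0,-0.2],"jaw":0},{"delta_pos":[-0.2,0,0.5],"twist":[0,0,-0.2],"jaw":0},{"delta_pos":[-0.2,0,0.7],"twist":[0,0,-0.2],"jaw":0},{"delta_pos":[-0.2,0,0.8],"twist":[0,0,-0.2],"jaw":0},{"delta_pos":[-0.2,0,0.8],"twist":[0,0,-0.2],"jaw":0}]' 20
cat > rd2.py <<'E'
from st import *
from rig import imaging
J=np.c_[XJ,YJ,[0,0,1]]
fs=[F@J]
for i in range(3):
    imaging.capture("top"); q=telemetry.sense(); fs.append(np.array(q["force"])@J)
p=np.array(q["eef_pos"]); s.update(q); F=np.array(q["force"]); show(); print("Fy",np.array(fs)[:,1].round(1),"mean",np.mean(fs,0).round(2))
E
python3 rd2.py
```

```text
time_s: 19.4
eef_pos: [513.6, -167.2, 27.7]
ee_rot: [-0.697, 0.707, 0.021, 0.12]
force: [0.3, 0.3, 0.0]
grip_width: -0.0
t19.55 tcp [ 513.6 -167.2   27.7] jig x-0.1 y-181.1 z27.7 Fjig x0.27 y0.33 z0.03 grip -0.002 angx -0.003 tilt 0.200
Fy [ 0.3  0.7 -0.8  0. ] mean [-0.03  0.07 -0.31]
```

```bash
python3 -m handwheel '[{"delta_pos":[0,0,0.2],"twist":[0,0,0],"jaw":0},{"delta_pos":[0,0,0.5],"twist":[0,0,0],"jaw":0},{"delta_pos":[0,0,0.8],"twist":[0,0,0],"jaw":0},{"delta_pos":[0,0,1.2],"twist":[0,0,0],"jaw":0},{"delta_pos":[0,0,1.7],"twist":[0,0,0],"jaw":0},{"delta_pos":[0,0,2.2],"twist":[0,0,0],"jaw":0},{"delta_pos":[0,0,2.7],"twist":[0,0,0],"jaw":0},{"delta_pos":[0,0,3.2],"twist":[0,0,0],"jaw":0},{"delta_pos":[0,0,3.7],"twist":[0,0,0],"jaw":0},{"delta_pos":[0,0,4.0],"twist":[0,0,0],"jaw":0}]' 20
python3 rd2.py
python3 - <<'E'
from h import *
from st import *
from rig import imaging
c=imaging.capture("top"); np.savez("top5.npz",**c); c=C("top5.npz")
cv2.imwrite("pics/top5.png",cv2.resize(c.im[190:290,205:365,::-1],None,fx=5,fy=5,interpolation=cv2.INTER_CUBIC))
E
```

```text
time_s: 20.38
eef_pos: [518.9, -127.0, 27.5]
ee_rot: [-0.697, 0.707, 0.021, 0.12]
force: [0.4, -0.9, -1.2]
grip_width: 0.0
t20.53 tcp [ 518.9 -127.    27.5] jig x-0.3 y-140.6 z27.5 Fjig x0.53 y-0.81 z-1.23 grip 0.005 angx -0.003 tilt 0.200
Fy [-0.8  0.7 -0.5  0.6] mean [-0.02 -0.   -0.16]
```

View pics/top5.png

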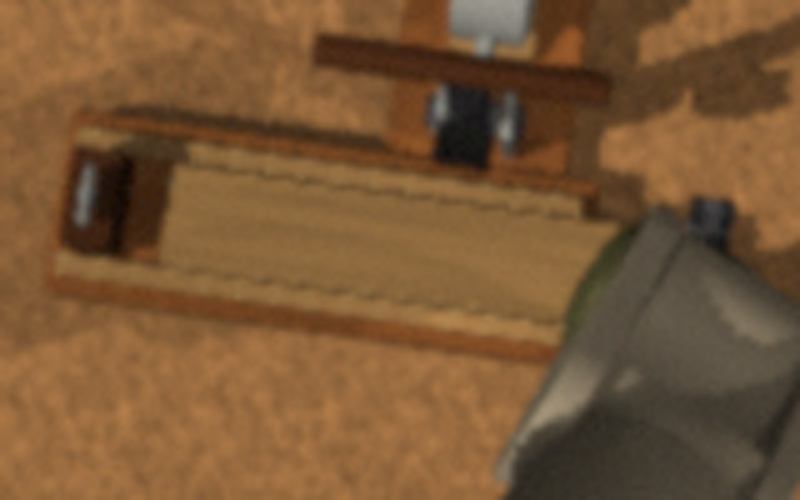

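The stave is sliding straight, head at about (168,213), stop face at about (127,205), and the hold-down stays open. Working out the gap left.

```bash
python3 - <<'E'
from h import *
from st import *
c=C("top5.npz")
for n,q,z in (("headU",(176,168),48),("headL",(161,262),48),("stopbaseL",(122,248),48),("stoptopU",(131,158),72),("stoptopL",(121,252),72)):
    d=c.plane(205+q[0]/5-.4,190+q[1]/5-.4,z)-O; print(n,(d@XJ).round(1),(d@YJ).round(1))
E
```

```text
headU 28.4 169.2
headL -27.1 169.9
stopbaseL -21.9 193.5
stoptopU 28.1 191.5
stoptopL -26.2 189.3
```

```bash
python3 -m handwheel '[{"delta_pos":[0,0,0.2],"twist":[0,0,0],"jaw":0},{"delta_pos":[0,0,0.5],"twist":[0,0,0],"jaw":0},{"delta_pos":[0,0,0.8],"twist":[0,0,0],"jaw":0},{"delta_pos":[0,0,1.1],"twist":[0,0,0],"jaw":0},{"delta_pos":[0,0,1.3],"twist":[0,0,0],"jaw":0},{"delta_pos":[0,0,1.5],"twist":[0,0,0],"jaw":0},{"delta_pos":[0,0,1.6],"twist":[0,0,0],"jaw":0},{"delta_pos":[0,0,1.6],"twist":[0,0,0],"jaw":0},{"delta_pos":[0,0,1.6],"twist":[0,0,0],"jaw":0},{"delta_pos":[0,0,1.6],"twist":[0,0,0],"jaw":0}]' 20
python3 rd2.py
python3 - <<'E'
from h import *
from st import *
from rig import imaging
c=imaging.capture("top"); np.savez("top6.npz",**c); c=C("top6.npz")
cv2.imwrite("pics/top6.png",cv2.resize(c.im[205:255,205:285,::-1],None,fx=9,fy=9,interpolation=cv2.INTER_CUBIC))
E
```

```text
time_s: 21.42
eef_pos: [521.0, -111.7, 27.4]
ee_rot: [-0.697, 0.707, 0.02, 0.12]
force: [-0.9, 1.8, -0.2]
grip_width: 0.003
t21.57 tcp [ 521.  -111.7   27.4] jig x-0.4 y-125.2 z27.4 Fjig x-1.13 y1.65 z-0.22 grip -0.000 angx -0.003 tilt 0.200
Fy [ 1.7 -0.3 -0.   0.2] mean [-0.17  0.36  0.06]
```

View pics/top6.png

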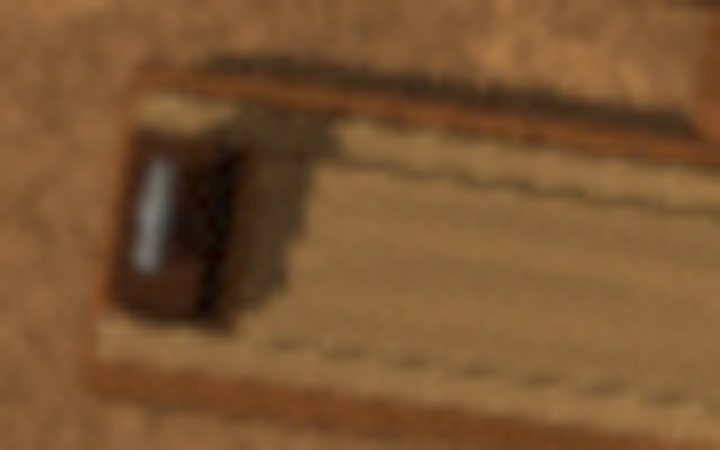

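The gap is nearly closed; only a thin dark line at about (235,270) separates head and stop. I'll use about 1.2 mm steps and read the force each time.

```bash
python3 -m handwheel '[{"delta_pos":[0,0,0.03],"twist":[0,0,0],"jaw":0},{"delta_pos":[0,0,0.06],"twist":[0,0,0],"jaw":0},{"delta_pos":[0,0,0.09],"twist":[0,0,0],"jaw":0},{"delta_pos":[0,0,0.12],"twist":[0,0,0],"jaw":0},{"delta_pos":[0,0,0.12],"twist":[0,0,0],"jaw":0},{"delta_pos":[0,0,0.12],"twist":[0,0,0],"jaw":0},{"delta_pos":[0,0,0.12],"twist":[0,0,0],"jaw":0},{"delta_pos":[0,0,0.12],"twist":[0,0,0],"jaw":0},{"delta_pos":[0,0,0.12],"twist":[0,0,0],"jaw":0},{"delta_pos":[0,0,0.12],"twist":[0,0,0],"jaw":0}]' 20
python3 rd2.py
```

```text
time_s: 22.45
eef_pos: [521.3, -110.7, 27.5]
ee_rot: [-0.697, 0.707, 0.02, 0.12]
force: [-0.1, -0.6, -1.1]
grip_width: -0.003
t22.60 tcp [ 521.3 -110.7   27.5] jig x-0.2 y-124.1 z27.5 Fjig x0.02 y-0.63 z-1.11 grip 0.001 angx -0.003 tilt 0.200
Fy [-0.6 -0.3 -0.3 -0.8] mean [-0.14 -0.49 -0.86]
```

```bash
python3 -m handwheel '[{"delta_pos":[0,0,0.03],"twist":[0,0,0],"jaw":0},{"delta_pos":[0,0,0.06],"twist":[0,0,0],"jaw":0},{"delta_pos":[0,0,0.09],"twist":[0,0,0],"jaw":0},{"delta_pos":[0,0,0.12],"twist":[0,0,0],"jaw":0},{"delta_pos":[0,0,0.12],"twist":[0,0,0],"jaw":0},{"delta_pos":[0,0,0.12],"twist":[0,0,0],"jaw":0},{"delta_pos":[0,0,0.12],"twist":[0,0,0],"jaw":0},{"delta_pos":[0,0,0.12],"twist":[0,0,0],"jaw":0},{"delta_pos":[0,0,0.12],"twist":[0,0,0],"jaw":0},{"delta_pos":[0,0,0.12],"twist":[0,0,0],"jaw":0}]' 20
python3 rd2.py
```

```text
time_s: 23.43
eef_pos: [521.5, -109.4, 27.5]
ee_rot: [-0.697, 0.707, 0.021, 0.12]
force: [0.6, -0.6, -0.2]
grip_width: -0.003
t23.58 tcp [ 521.5 -109.4   27.5] jig x-0.2 y-122.8 z27.5 Fjig x0.64 y-0.55 z-0.18 grip -0.001 angx -0.003 tilt 0.200
Fy [-0.6 -0.   0.5  0. ] mean [-0.16 -0.02 -0.25]
```

```bash
python3 -m handwheel '[{"delta_pos":[0,0,0.03],"twist":[0,0,0],"jaw":0},{"delta_pos":[0,0,0.06],"twist":[0,0,0],"jaw":0},{"delta_pos":[0,0,0.09],"twist":[0,0,0],"jaw":0},{"delta_pos":[0,0,0.12],"twist":[0,0,0],"jaw":0},{"delta_pos":[0,0,0.12],"twist":[0,0,0],"jaw":0},{"delta_pos":[0,0,0.12],"twist":[0,0,0],"jaw":0},{"delta_pos":[0,0,0.12],"twist":[0,0,0],"jaw":0},{"delta_pos":[0,0,0.12],"twist":[0,0,0],"jaw":0},{"delta_pos":[0,0,0.12],"twist":[0,0,0],"jaw":0},{"delta_pos":[0,0,0.12],"twist":[0,0,0],"jaw":0}]' 20
python3 rd2.py
```

```text
time_s: 24.42
eef_pos: [521.7, -108.3, 27.5]
ee_rot: [-0.697, 0.707, 0.021, 0.12]
force: [0.3, -0.3, -0.9]
grip_width: -0.003
t24.57 tcp [ 521.7 -108.3   27.5] jig x-0.2 y-121.7 z27.5 Fjig x0.29 y-0.27 z-0.87 grip -0.002 angx -0.003 tilt 0.200
Fy [-0.3 -1.1 -1.3 -0.9] mean [ 0.2  -0.9  -0.23]
```

```bash
python3 -m handwheel '[{"delta_pos":[0,0,0.03],"twist":[0,0,0],"jaw":0},{"delta_pos":[0,0,0.06],"twist":[0,0,0],"jaw":0},{"delta_pos":[0,0,0.09],"twist":[0,0,0],"jaw":0},{"delta_pos":[0,0,0.12],"twist":[0,0,0],"jaw":0},{"delta_pos":[0,0,0.12],"twist":[0,0,0],"jaw":0},{"delta_pos":[0,0,0.12],"twist":[0,0,0],"jaw":0},{"delta_pos":[0,0,0.12],"twist":[0,0,0],"jaw":0},{"delta_pos":[0,0,0.12],"twist":[0,0,0],"jaw":0},{"delta_pos":[0,0,0.12],"twist":[0,0,0],"jaw":0},{"delta_pos":[0,0,0.12],"twist":[0,0,0],"jaw":0}]' 20
python3 rd2.py
```

```text
time_s: 25.4
eef_pos: [521.8, -107.1, 27.5]
ee_rot: [-0.697, 0.707, 0.02, 0.12]
force: [-0.1, -1.2, 0.6]
grip_width: 0.002
t25.55 tcp [ 521.8 -107.1   27.5] jig x-0.2 y-120.5 z27.5 Fjig x0.02 y-1.20 z0.59 grip -0.000 angx -0.003 tilt 0.200
Fy [-1.2 -0.5 -0.1 -0.3] mean [ 0.2  -0.51  0.53]
```

```bash
python3 -m handwheel '[{"delta_pos":[0,0,0.03],"twist":[0,0,0],"jaw":0},{"delta_pos":[0,0,0.06],"twist":[0,0,0],"jaw":0},{"delta_pos":[0,0,0.09],"twist":[0,0,0],"jaw":0},{"delta_pos":[0,0,0.12],"twist":[0,0,0],"jaw":0},{"delta_pos":[0,0,0.12],"twist":[0,0,0],"jaw":0},{"delta_pos":[0,0,0.12],"twist":[0,0,0],"jaw":0},{"delta_pos":[0,0,0.12],"twist":[0,0,0],"jaw":0},{"delta_pos":[0,0,0.12],"twist":[0,0,0],"jaw":0},{"delta_pos":[0,0,0.12],"twist":[0,0,0],"jaw":0},{"delta_pos":[0,0,0.12],"twist":[0,0,0],"jaw":0}]' 20
python3 rd2.py
```

```text
time_s: 26.38
eef_pos: [522.0, -105.9, 27.5]
ee_rot: [-0.697, 0.707, 0.021, 0.12]
force: [-0.6, -1.8, -0.1]
grip_width: -0.001
t26.53 tcp [ 522.  -105.9   27.5] jig x-0.2 y-119.3 z27.5 Fjig x-0.39 y-1.88 z-0.12 grip 0.002 angx -0.003 tilt 0.200
Fy [-1.9 -1.2 -1.5 -1.4] mean [-0.07 -1.49 -0.1 ]
```

```bash
python3 -m handwheel '[{"delta_pos":[0,0,0.02],"twist":[0,0,0],"jaw":0},{"delta_pos":[0,0,0.04],"twist":[0,0,0],"jaw":0},{"delta_pos":[0,0,0.06],"twist":[0,0,0],"jaw":0},{"delta_pos":[0,0,0.08],"twist":[0,0,0],"jaw":0},{"delta_pos":[0,0,0.08],"twist":[0,0,0],"jaw":0},{"delta_pos":[0,0,0.08],"twist":[0,0,0],"jaw":0},{"delta_pos":[0,0,0.08],"twist":[0,0,0],"jaw":0},{"delta_pos":[0,0,0.08],"twist":[0,0,0],"jaw":0},{"delta_pos":[0,0,0.08],"twist":[0,0,0],"jaw":0},{"delta_pos":[0,0,0.08],"twist":[0,0,0],"jaw":0}]' 20
python3 rd2.py
```

```text
time_s: 27.37
eef_pos: [522.1, -105.1, 27.5]
ee_rot: [-0.697, 0.707, 0.02, 0.12]
force: [0.2, -1.6, 0.7]
grip_width: 0.0
t27.52 tcp [ 522.1 -105.1   27.5] jig x-0.2 y-118.5 z27.5 Fjig x0.40 y-1.51 z0.74 grip -0.000 angx -0.003 tilt 0.200
Fy [-1.5 -1.9 -1.2 -2. ] mean [ 0.22 -1.66  0.5 ]
```

```bash
python3 -m handwheel '[{"delta_pos":[0,0,0.03],"twist":[0,0,0],"jaw":0},{"delta_pos":[0,0,0.06],"twist":[0,0,0],"jaw":0},{"delta_pos":[0,0,0.09],"twist":[0,0,0],"jaw":0},{"delta_pos":[0,0,0.12],"twist":[0,0,0],"jaw":0},{"delta_pos":[0,0,0.12],"twist":[0,0,0],"jaw":0},{"delta_pos":[0,0,0.12],"twist":[0,0,0],"jaw":0},{"delta_pos":[0,0,0.12],"twist":[0,0,0],"jaw":0},{"delta_pos":[0,0,0.12],"twist":[0,0,0],"jaw":0},{"delta_pos":[0,0,0.12],"twist":[0,0,0],"jaw":0},{"delta_pos":[0,0,0.12],"twist":[0,0,0],"jaw":0}]' 20
python3 rd2.py
```

```text
time_s: 28.35
eef_pos: [522.3, -103.9, 27.5]
ee_rot: [-0.697, 0.707, 0.021, 0.12]
force: [0.4, -1.6, 0.9]
grip_width: 0.003
t28.50 tcp [ 522.3 -103.9   27.5] jig x-0.2 y-117.3 z27.5 Fjig x0.62 y-1.58 z0.93 grip -0.001 angx -0.003 tilt 0.200
Fy [-1.6 -0.1 -0.2 -0.5] mean [ 0.5  -0.61  0.64]
```

```bash
python3 -m handwheel '[{"delta_pos":[0,0,0.03],"twist":[0,0,0],"jaw":0},{"delta_pos":[0,0,0.06],"twist":[0,0,0],"jaw":0},{"delta_pos":[0,0,0.09],"twist":[0,0,0],"jaw":0},{"delta_pos":[0,0,0.12],"twist":[0,0,0],"jaw":0},{"delta_pos":[0,0,0.12],"twist":[0,0,0],"jaw":0},{"delta_pos":[0,0,0.12],"twist":[0,0,0],"jaw":0},{"delta_pos":[0,0,0.12],"twist":[0,0,0],"jaw":0},{"delta_pos":[0,0,0.12],"twist":[0,0,0],"jaw":0},{"delta_pos":[0,0,0.12],"twist":[0,0,0],"jaw":0},{"delta_pos":[0,0,0.12],"twist":[0,0,0],"jaw":0}]' 20
python3 rd2.py
python3 - <<'E'
from h import *
from st import *
from rig import imaging
for n in ("scene","top"):
    c=imaging.capture(n); np.savez(n+"7.npz",**c); c=C(n+"7.npz")
    im=c.im[270:390,300:450,::-1] if n=="scene" else c.im[205:255,205:285,::-1]
    k=5 if n=="scene" else 9
    cv2.imwrite(f"pics/{n}7.png",cv2.resize(im,None,fx=k,fy=k,interpolation=cv2.INTER_CUBIC))
E
```

```text
time_s: 29.33
eef_pos: [522.5, -102.7, 27.5]
ee_rot: [-0.697, 0.707, 0.02, 0.12]
force: [-0.3, -0.6, 1.0]
grip_width: 0.001
t29.48 tcp [ 522.5 -102.7   27.5] jig x-0.2 y-116.1 z27.5 Fjig x-0.19 y-0.65 z0.95 grip -0.002 angx -0.003 tilt 0.200
Fy [-0.6 -1.3 -0.4 -1. ] mean [ 0.12 -0.87  1.25]
```

View pics/scene7.png

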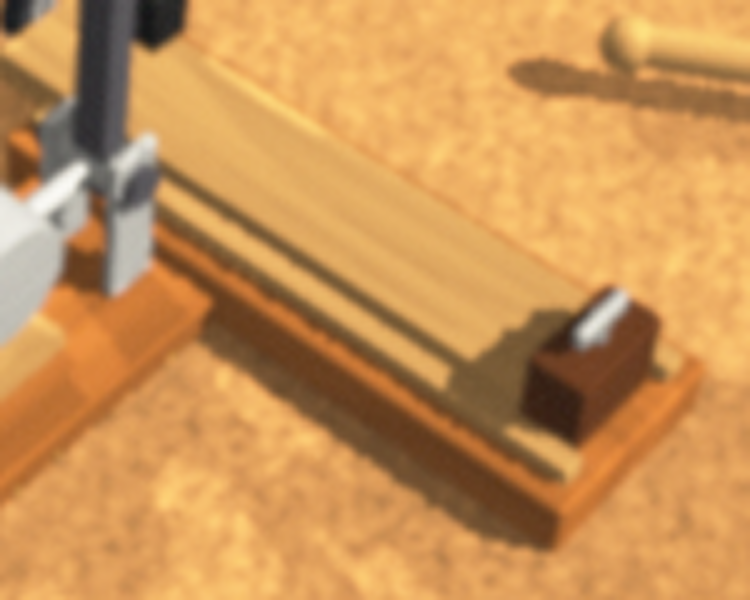

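View pics/top7.png

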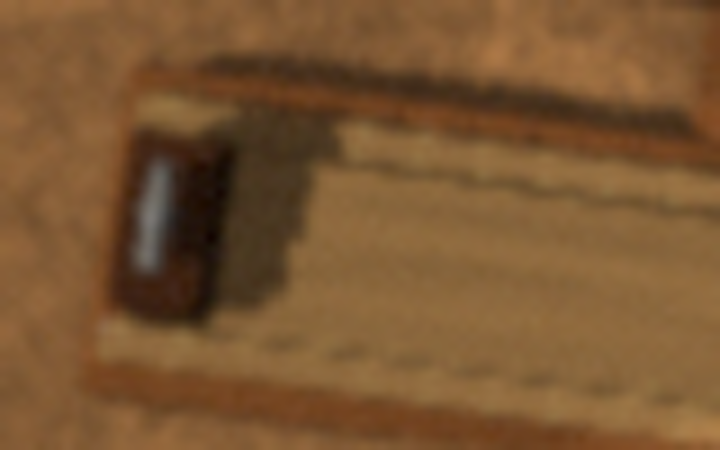

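The head looks right at the stop's face, at about (215,290) in the top crop, but there's no force yet. More small steps.

```bash
python3 -m handwheel '[{"delta_pos":[0,0,0.02],"twist":[0,0,0],"jaw":0},{"delta_pos":[0,0,0.04],"twist":[0,0,0],"jaw":0},{"delta_pos":[0,0,0.06],"twist":[0,0,0],"jaw":0},{"delta_pos":[0,0,0.08],"twist":[0,0,0],"jaw":0},{"delta_pos":[0,0,0.1],"twist":[0,0,0],"jaw":0},{"delta_pos":[0,0,0.1],"twist":[0,0,0],"jaw":0},{"delta_pos":[0,0,0.1],"twist":[0,0,0],"jaw":0},{"delta_pos":[0,0,0.1],"twist":[0,0,0],"jaw":0},{"delta_pos":[0,0,0.1],"twist":[0,0,0],"jaw":0},{"delta_pos":[0,0,0.1],"twist":[0,0,0],"jaw":0}]' 20
python3 rd2.py
```

```text
time_s: 30.42
eef_pos: [522.6, -102.2, 27.5]
ee_rot: [-0.697, 0.707, 0.021, 0.12]
force: [-1.1, -6.3, 0.9]
grip_width: 0.002
t30.57 tcp [ 522.6 -102.2   27.5] jig x-0.2 y-115.6 z27.5 Fjig x-0.24 y-6.38 z0.88 grip 0.000 angx -0.003 tilt 0.200
Fy [-6.4 -5.7 -5.5 -6.1] mean [-0.52 -5.92  0.92]
```

```bash
python3 -m handwheel '[{"delta_pos":[0,0,0.01],"twist":[0,0,0],"jaw":0},{"delta_pos":[0,0,0.03],"twist":[0,0,0],"jaw":0},{"delta_pos":[0,0,0.05],"twist":[0,0,0],"jaw":0},{"delta_pos":[0,0,0.05],"twist":[0,0,0],"jaw":0},{"delta_pos":[0,0,0.05],"twist":[0,0,0],"jaw":0},{"delta_pos":[0,0,0.05],"twist":[0,0,0],"jaw":0},{"delta_pos":[0,0,0.05],"twist":[0,0,0],"jaw":0},{"delta_pos":[0,0,0.05],"twist":[0,0,0],"jaw":0},{"delta_pos":[0,0,0.05],"twist":[0,0,0],"jaw":0},{"delta_pos":[0,0,0.05],"twist":[0,0,0],"jaw":0}]' 20
python3 rd2.py
```

```text
time_s: 31.4
eef_pos: [522.6, -102.2, 27.5]
ee_rot: [-0.696, 0.707, 0.021, 0.12]
force: [-2.2, -8.8, -0.3]
grip_width: -0.0
t31.55 tcp [ 522.6 -102.2   27.5] jig x-0.1 y-115.5 z27.5 Fjig x-0.97 y-9.02 z-0.34 grip 0.000 angx -0.003 tilt 0.200
Fy [-9.  -9.1 -9.3 -9.1] mean [-1.38 -9.14 -0.3 ]
```

```bash
python3 -m handwheel '[{"delta_pos":[0,0,0.02],"twist":[0,0,0],"jaw":0},{"delta_pos":[0,0,0.04],"twist":[0,0,0],"jaw":0},{"delta_pos":[0,0,0.04],"twist":[0,0,0],"jaw":0},{"delta_pos":[0,0,0.04],"twist":[0,0,0],"jaw":0},{"delta_pos":[0,0,0.04],"twist":[0,0,0],"jaw":0},{"delta_pos":[0,0,0.04],"twist":[0,0,0],"jaw":0},{"delta_pos":[0,0,0.04],"twist":[0,0,0],"jaw":0},{"delta_pos":[0,0,0.04],"twist":[0,0,0],"jaw":0},{"delta_pos":[0,0,0.04],"twist":[0,0,0],"jaw":0},{"delta_pos":[0,0,0.04],"twist":[0,0,0],"jaw":0}]' 20
python3 rd2.py
```

```text
time_s: 32.38
eef_pos: [522.7, -102.2, 27.5]
ee_rot: [-0.696, 0.707, 0.021, 0.121]
force: [-2.7, -12.4, -0.9]
grip_width: 0.002
t32.53 tcp [ 522.7 -102.2   27.5] jig x0.0 y-115.6 z27.5 Fjig x-0.97 y-12.67 z-0.89 grip 0.002 angx -0.003 tilt 0.201
Fy [-12.7 -12.7 -11.8 -12.2] mean [ -0.68 -12.33  -1.73]
```

Held at about 12 N for over half a second. Backing straight away along −y.

```bash
python3 -m handwheel '[{"delta_pos":[0,0,-0.1],"twist":[0,0,0],"jaw":0},{"delta_pos":[0,0,-0.3],"twist":[0,0,0],"jaw":0},{"delta_pos":[0,0,-0.7],"twist":[0,0,0],"jaw":0},{"delta_pos":[0,0,-1.4],"twist":[0,0,0],"jaw":0},{"delta_pos":[0,0,-2.4],"twist":[0,0,0],"jaw":0},{"delta_pos":[0,0,-3.6],"twist":[0,0,0],"jaw":0},{"delta_pos":[0,0,-5.0],"twist":[0,0,0],"jaw":0},{"delta_pos":[0,0,-6.5],"twist":[0,0,0],"jaw":0},{"delta_pos":[0,0,-8.0],"twist":[0,0,0],"jaw":0},{"delta_pos":[0,0,-9.0],"twist":[0,0,0],"jaw":0}]' 20
python3 rd2.py
python3 - <<'E'
from h import *
from st import *
from rig import imaging
for n in ("scene","top"):
    c=imaging.capture(n); np.savez(n+"8.npz",**c); c=C(n+"8.npz")
    im=c.im[200:390,220:460,::-1] if n=="scene" else c.im[200:280,205:365,::-1]
    k=3.1 if n=="scene" else 5
    cv2.imwrite(f"pics/{n}8.png",cv2.resize(im,None,fx=k,fy=k,interpolation=cv2.INTER_CUBIC))
E
```

```text
time_s: 33.37
eef_pos: [509.7, -191.9, 27.5]
ee_rot: [-0.697, 0.707, 0.02, 0.121]
force: [0.5, -0.5, 0.6]
grip_width: -0.002
t33.52 tcp [ 509.7 -191.9   27.5] jig x-0.5 y-206.1 z27.5 Fjig x0.52 y-0.40 z0.60 grip 0.002 angx -0.005 tilt 0.200
Fy [-0.4 -1.4 -0.1  0.3] mean [-0.06 -0.41  0.18]
```

View pics/scene8.png

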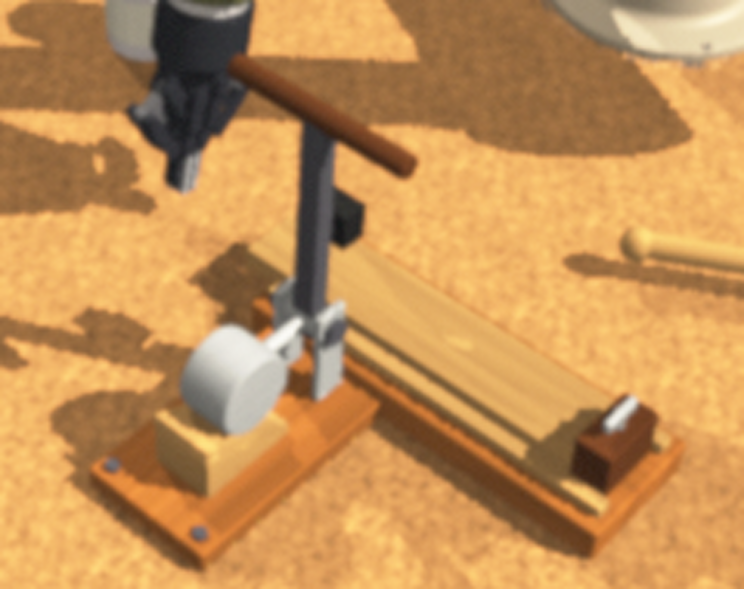

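View pics/top8.png

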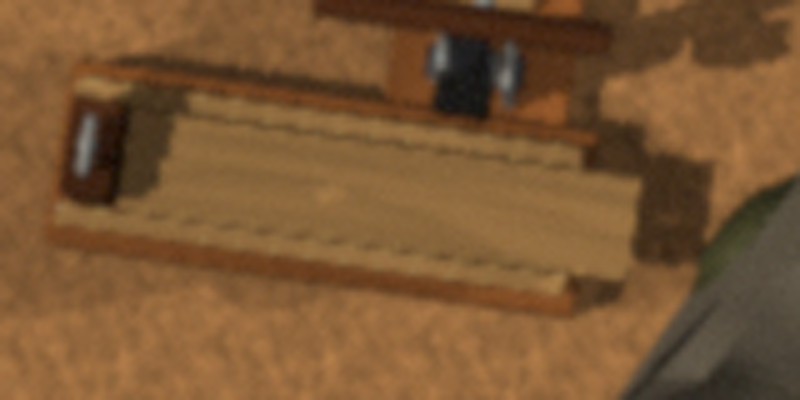

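The stave lies flat between the rails with its head at the stop (about 120,180) and its tail at (633,230). The counterweight rests on the wedge at (235,380), and the gripper touches nothing. Handing in.

```bash
python3 - <<'E'
from h import *
from st import *
c=C("top8.npz")
for q in ((640,178),(628,276)):
    d=c.plane(205+q[0]/5-.4,200+q[1]/5-.4,48)-O; print("tail",(d@XJ).round(1),(d@YJ).round(1))
a=C("top0.npz").cloud(); b=c.cloud()
for n,(u,v) in dict(tin=(425,308),mallet=(190,325),plane=(440,218)).items(): print(n,np.linalg.norm(a[v,u]-b[v,u]).round(1))
from rig import ctrl
print(ctrl.finish_job())
E
```

```text
tail 28.1 -103.0
tail -29.4 -103.2
tin 6.4
mallet 3.9
plane 4.7
the job is handed in; nothing more can be done
None
```

The hold-down rests open on the wedge, the stave is home against the end stop, and I've handed the job in. No verdict was reported.

**Hold-down:** I gripped the crossbar, lifted it past balance, then loosened the jaws so it leaned only on one finger. The counterweight met the wedge at about 1.55 rad; the pull of about 3 N dropped to zero there. I then released the bar and rose clear.

**Stave:** I pushed the tail in small steps until the stop resisted, then held 9 N and then about 12 N, each for more than half a second. Then I backed straight off.

**Last checks:**
- **Contact:** the force on the robot read about zero, and the gripper was clear of everything.
- **Hold-down and stave:** the pictures show the counterweight lying on the wedge and the stave flat between the rails, with its head at the stop. I judged the stave home from the force rise and the picture, not from a 2 mm measurement.
- **Bystanders:** single-pixel depth readings on the mallet, tin and plane changed by 4 to 6 mm. I take that to be depth noise, since the robot never went near them.

**What went wrong or disagreed:**
- **Extra push on the counterweight:** I queued one step too many without reading the force first, so the bar was pushed with about 5.5 N for about a second. By the task's own figures that is up to about 29 N on the wedge, under the 40 N limit.
- **Wedge contact angle:** the camera predicted contact at about 1.64 rad, but by feel it was about 1.55.
- **Stop position:** the stop was felt about 4 mm further along than the camera estimate.

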